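# Set the sherd stage to the index and fold its handle

## Task

Slide the small specimen stage along its rail by pushing its upright handle until the stage's pointer is level with the brass index clip on the scale, then fold the handle right down towards the front so that it is out of the scanner's view. Leave the clip where it is set, keep the sherd lying on its cork pad, and do not disturb the other things on the desk.

Things in the scene. Friction and masses are not known exactly. Their poses are not given: they have to be found in the camera images.
- board: linear stage board fixed on the desk: steel plate 174 x 290 mm, top 18 mm up, with a rail and black end blocks (46 mm up). Origin: centre of its footprint, on the desk. x points from its front (white scale strip) to its back (cork pad), y along the rail. Beware: a tall scanner with clamp stands at the desk's left edge (world x 0.3 to 0.65, y over 0.33): draw back to the base before swinging in
- carriage (a joint): slide of the carriage along the board's +y, 0 to 0.16 m; the carriage's centre line is at board y = joint - 0.08 m. Parked at 0 at the start. Drags with about 4 N and stays where it is left. The carriage is an aluminium plate 138 x 90 x 8 mm, top 40 mm above the desk, with a cork pad 70 x 74 mm at the back and a short steel cone pointing at the scale
- carriage_pointer (a point): tip of the carriage's steel cone pointer, on the carriage's centre line, 66 mm in front of the board's centre line, 36 mm above the desk; axes as the board's
- index (a joint): position of the index clip along the board's +y on the same scale as the carriage; pointer and index are level when both joints read the same. It starts 45 to 150 mm to the +y side of the carriage. Clamped: it gives way only to more than 25 N
- index_tip (a point): tip of the brass index clip, a block 14 x 12 x 13 mm with a cone pointing at the carriage; its top is 38 mm above the desk, well below the upright handle; axes as the board's
- handle (a joint): hinge of the handle, 0 upright (starts between 0 and 0.15), 1.5 rad folded down towards the front (board -x), its stop. The axis runs along the board's y, 49 mm above the desk, at board x = -42 mm. About 0.05 N m of friction, stays where it is left
- handle_grip (a point): centre of the handle's black paddle, 36 mm from the hinge axis (85 mm above the desk when upright). Paddle 11 mm thick (board x), 24 mm wide (board y), 32 mm long; the handle ends 52 mm from the axis. Stem below 12 mm wide. Two hinge cheeks (14 mm in x, 25 mm over both) reach 54 mm above the desk. Behind the handle the carriage is bare for 40 mm up to the pad
- pad (a point): centre of the cork pad's top, on the carriage's centre line, 43 mm behind the board's centre line, 43 mm above the desk
- stage_sherd: loose pottery sherd 68 x 48 x 14 mm, lying on the cork pad within 6 mm of its centre; origin at its underside
- calibration_block: bystander: pale stepped block 45 x 45 x 36 mm, right of the stage; origin at its underside
- tape_roll: bystander: tape roll 96 x 95 x 25 mm, lying flat to the right; origin at its underside
- mouse: bystander: black computer mouse 111 x 61 x 40 mm, to the left; origin at its underside
- spare_sherd: bystander: dark sherd 43 x 39 x 11 mm, near left; origin at its underside

How it is judged (in metres and radians):
On the way, in this order (a step that is already met when the one before it is completed fails the run):
1. the stage's pointer is level with the index (within 5 mm), the handle still upright (under 0.5 rad) (y of carriage_pointer in the frame of index_tip between -0.005 and 0.005 m and value of joint handle below 0.5 rad), for 0.2 s.
2. the handle is folded down (past 1.25 rad), the pointer still level (y of carriage_pointer in the frame of index_tip between -0.005 and 0.005 m and value of joint handle above 1.25 rad), for 0.2 s.
At the end, for the whole second after the job is handed in: the carriage's pointer is within 5 mm of the index tip along the rail, the handle is folded past 1.25 rad, and the sherd lies at rest on the cork pad, its origin within 22 mm of the pad's centre (all of step 2 and horizontal distance between stage_sherd and pad below 0.022 m and z of stage_sherd in the frame of pad between -0.008 and 0.008 m and linear speed of stage_sherd below 0.02 m/s); the robot touches nothing.
It fails at once if the index clip is shifted by more than 4 mm (distance of index_tip from where it was at the start of the episode above 0.004 m).
It fails at once if the calibration block is moved by more than 30 mm (distance of calibration_block from where it was at the start of the episode above 0.03 m).
It fails at once if the tape roll is moved by more than 30 mm (distance of tape_roll from where it was at the start of the episode above 0.03 m).
It fails at once if the mouse is moved by more than 30 mm (distance of mouse from where it was at the start of the episode above 0.03 m).
It fails at once if the spare sherd is moved by more than 30 mm (distance of spare_sherd from where it was at the start of the episode above 0.03 m).
It also fails if it takes over 48 s, if anything falls off the work surface, if the arm or the gripper's body presses on something with over 40 N, if the wrist force passes 120 N, or if a joint passes its speed limit or range.

## Robot

A 7-joint arm with a two-finger parallel gripper is mounted at the origin on a cart in front of the work surface, level with it; the furniture and walls round the work are solid. World frame = base frame: x ahead of the robot, y to its left, z up, the work surface at z = 0. Lengths are in mm, angles in rad, forces in N, time in s.
With the tool pointing down it reaches from about 400 to 875 mm from the base axis. Payload 4.4 kg.
Tool frame: the origin (TCP) lies midway between the tips of the shut fingers; the grasp point (between the pads) lies 19 mm behind it (ctrl.grip_point_offset is the distance from the TCP to the grasp point, in mm); z points along the fingers, y is the line along which they close (so a half turn about z gives the same grasp; the last joint's range is limited). The gripper opens to 85 mm and grips with 20 to 120 N. Pads are 22 mm wide; open, the fingers measure 114 mm over their backs; the gripper's body (76 mm by 85 mm) begins 54 mm behind the grasp point. The pads swing forward as they close: fully open they stand 13 mm farther back than shut.
Start: joints at [1.039, 0.628, 0.038, 1.517, -0.027, 0.996, -0.02], TCP at [291.968, -580.752, 231.313] pointing down, gripper open.
Joint ranges: [-3.06, 3.06], [-0.37, 2.12], [-1.25, 1.32], [0.18, 2.47], [-1.1, 4.24], [0.23, 1.98], [-2.94, 2.94]. Speed limits (rad/s): [2.57, 2.57, 3.14, 3.14, 3.14, 3.14, 3.14].

## Interface

Orientations are given as [roll, pitch, yaw] about the fixed x, y, z axes, in that order (R = Rz(yaw) Ry(pitch) Rx(roll)).
In Python, from cell import ctrl, optics, sensors gives the robot as it stands (ctrl), with the cameras (optics) and the readings (sensors).
- The arm moves only by the tool drive_effector, called by a JSON object that holds its "api" and its "payload", one argument or row to a line. Schema: {"type":"object","properties":{"motion":{"type":"object","properties":{"dx":{"type":"array","items":{"type":"number"},"minItems":1,"maxItems":12},"dy":{"type":"array","items":{"type":"number"},"minItems":1,"maxItems":12},"dz":{"type":"array","items":{"type":"number"},"minItems":1,"maxItems":12},"drx":{"type":"array","items":{"type":"number"},"minItems":1,"maxItems":12},"dry":{"type":"array","items":{"type":"number"},"minItems":1,"maxItems":12},"drz":{"type":"array","items":{"type":"number"},"minItems":1,"maxItems":12},"aperture":{"type":"array","items":{"type":"number"},"minItems":1,"maxItems":12}},"additionalProperties":false,"required":["dx","dy","dz","drx","dry","drz","aperture"]},"only":{"type":"string"},"quiet":{"type":"boolean"},"lines":{"type":"string"}},"required":["motion"],"additionalProperties":false}. motion is an object with one list for each field, all of the same length, 1 to 12, a row being the entries at one place: dx, dy, dz (the shift in shares of 750 mm (1.0 is 750 mm)), drx, dry, drz (a rotation vector in a scale on which 1.0 is 2 rad), aperture (the finger opening in mm); each row shifts and turns the commanded pose from where the row before left it, along the tool's axes as they then stand; what a row does not reach is not made up. A row lasts 1/10 s, in which the tool goes at most 50 mm and 0.15 rad, less where a joint would pass 70% of its speed; a pose out of reach is approached as far as the arm can. The fingers move at their own pace and stop on an object; the grip force is fixed at half the most. Time passes only in rows, so rows that do not move let the fingers close. The tool returns the time, the measured TCP pose, the force, the opening and the grip force at its end. only (a regular expression) keeps the lines of the reply that match it, lines (a string "A,B") keeps lines A to B, and quiet returns only ok. Shift and turn numbers lie between -1 and 1, and a call with a number outside is refused. Input that does not fit is refused with a message, and nothing moves.
- sensors.read_state(): the state, without advancing time (a new reading comes with each control period).
- optics.get_image(name): name is "scene" or "side" or "wrist"; returns the picture (480x640x3 uint8, blue, green, red); there is no depth.
- optics.calibration(name): a dict with "fx", "fy", "cx", "cy" (pixels), "rvec" (rotation vector, rad) and "tvec" (3), from world to camera coordinates, as OpenCV has them; the wrist camera has in their place "hand_eye" (4x4, takes a point from camera to tool coordinates, whose origin is the TCP and whose axes are the flange's). Camera axes: x right, y down, z forward; pixel columns grow to the right and rows downward; lengths in mm; the calibration is good to about 2 mm. A picture is of the moment at which its call begins: read the wrist's pose just before it. calibration takes no time and is no camera call.
- ctrl.finish_job(): hands the job in; it is judged then, once.
The state is a dict: "clock": time; "qpos": joint angles; "qd": joint speeds; "tau": joint torques, N m; "eef_pos": TCP position; "tool_rot": TCP orientation; "force": force on the tool from outside, world axes, zero at the start; "torque": the same for the moment, N m; "width": finger opening in mm; "gripper_force": force on a finger pad.
Only numpy, scipy, OpenCV 4.12 (cv2) and the standard library are available. Lean on these libraries where they do the work, as an engineer would, in place of code of your own. Each camera call takes 0.05 s, during which the arm holds its last target. There are 200 camera calls.

## Working session

There is one attempt and no reset: what is moved stays moved. The work goes in short steps, Python scripts to look and compute and a tool call to move; the robot and the scene stay as the last step left them, time stands still between calls to the robot, and variables do not carry over. Pictures are saved under pics/ and viewed, at most 10 in all, crops included, and the job is handed in when it is done.

```bash
ls; mkdir -p pics
```

Run:
```python
from cell import ctrl, optics, sensors
import cv2
for n in("scene","side"):
    cv2.imwrite(f"pics/{n}0.png",optics.get_image(n)); print(n,optics.calibration(n))
print(optics.calibration("wrist")); s=sensors.read_state(); print(s)
```

```text
cell.py
pics
scene {'fx': 472.25529395258815, 'fy': 472.25529395258815, 'cx': 320.87825970699214, 'cy': 232.67727272821062, 'rvec': array([ 0.81389854, -2.25862383,  1.36803757]), 'tvec': array([380.5486451 , 244.09077621, 916.84981791])}
side {'fx': 540.3214803727636, 'fy': 540.3214803727636, 'cx': 327.9741865079633, 'cy': 246.183656234702, 'rvec': array([ 0.01949915, -2.7940479 ,  1.37387906]), 'tvec': array([ 502.28893903,   74.26343009, 1137.6451276 ])}
{'fx': 342.4171395366108, 'fy': 342.4171395366108, 'cx': 315.78422337053377, 'cy': 237.94834533895371, 'hand_eye': array([[ 1.05303096e-04, -9.58394262e-01, -2.85447768e-01,
         7.25310226e+01],
       [ 9.99999595e-01, -1.54086486e-04,  8.86252005e-04,
        -1.13537522e+00],
       [-8.93362479e-04, -2.85447746e-01,  9.58393858e-01,
        -1.42868014e+02],
       [ 0.00000000e+00,  0.00000000e+00,  0.00000000e+00,
         1.00000000e+00]])}
{'clock': 0.1, 'qpos': array([ 1.03919644,  0.62927999,  0.03849197,  1.51822375, -0.02698412,
        0.99628111, -0.02002973]), 'qd': array([-2.33163321e-05, -2.06412455e-03, -2.65470272e-04, -3.78031244e-03,
       -6.93319778e-04,  1.20431779e-03,  1.43070476e-03]), 'tau': array([ 1.99908063e-03, -5.64530253e+01,  1.22985832e+00, -1.93970329e+01,
        1.11581772e-02,  5.42438618e-03,  7.57164912e-06]), 'eef_pos': array([ 291.70027754, -580.27638544,  230.47897263]), 'tool_rot': array([-3.13992055e+00,  5.81900900e-05,  4.65741658e-01]), 'force': array([-0.55454548, -1.08827759, -0.10029626]), 'torque': array([0.02552296, 0.01398677, 0.01694552]), 'gripper_force': 0.0, 'width': 85.0187772061834}
```

View pics/scene0.png

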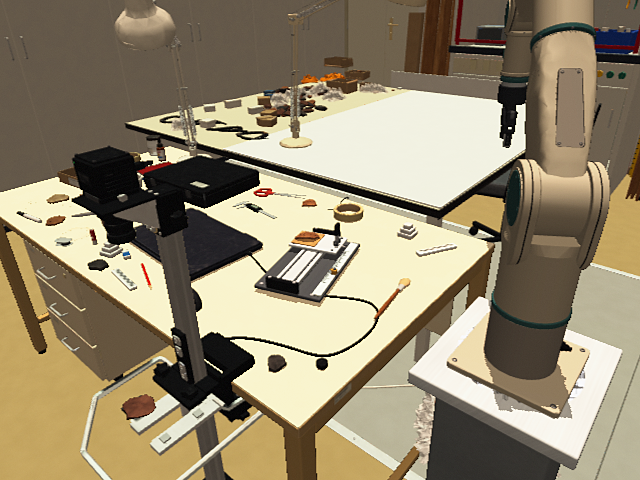

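View pics/side0.png

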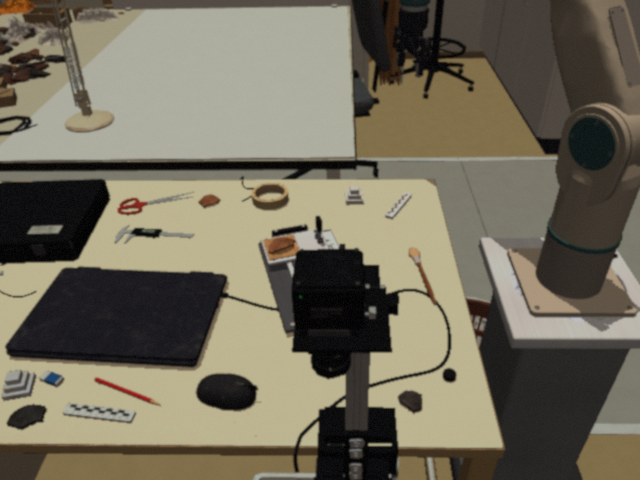

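The scene view shows the stage at about (308,268), with the carriage parked at its far (world −y) end and the handle at (336,232). In the side view the handle is at (320,230), and the scanner hides the index side.

Create h.py:
```python
import numpy as np, cv2
from scipy.spatial.transform import Rotation as R
from cell import ctrl, optics, sensors
def cam(n,s=None):
    c=optics.calibration(n); K=np.array([[c['fx'],0,c['cx']],[0,c['fy'],c['cy']],[0,0,1]])
    if n=='wrist':
        s=s or sensors.read_state(); T=np.eye(4); T[:3,:3]=R.from_euler('xyz',s['tool_rot']).as_matrix(); T[:3,3]=s['eef_pos']
        T=T@c['hand_eye']; return K,T[:3,:3],T[:3,3]
    r=cv2.Rodrigues(np.array(c['rvec']))[0]; return K,r.T,-r.T@np.array(c['tvec'])
def ray(C,p):
    d=C[1]@np.linalg.solve(C[0],[p[0],p[1],1]); return C[2],d/np.linalg.norm(d)
def plane(C,p,z):
    o,d=ray(C,p); return o+d*(z-o[2])/d[2]
def proj(C,X):
    q=C[0]@(C[1].T@(np.asarray(X,float)-C[2])); return q[:2]/q[2]
def tri(*cp):
    A=0;b=0
    for C,p in cp:
        o,d=ray(C,p); M=np.eye(3)-np.outer(d,d); A=A+M; b=b+M@o
    X=np.linalg.solve(A,b); return X,[np.linalg.norm(np.cross(X-ray(C,p)[0],ray(C,p)[1])) for C,p in cp]
```

Run:
```python
from h import *
S=cam('scene');D=cam('side')
for n,p,z in(("handle",(336,232),85),("brdFront",(322,299),18),("brdLeft",(256,288),18),("brdR",(357,243),18),("calib",(406,236),0),("tape",(348,216),0),("spare",(277,365),0),("mouse?",(195,300),20)): print(n,plane(S,p,z).round())
print(tri((S,(336,232)),(D,(320,228))), S[2],D[2])
s=cv2.imread('pics/scene0.png')[215:315,240:420]; cv2.imwrite('pics/c1.png',cv2.resize(s,None,fx=4.4,fy=4.4,interpolation=2))
s=sensors.read_state();print(R.from_euler('xyz',s['tool_rot']).as_matrix().round(3))
```

```text
handle [509. -75.  85.]
brdFront [407. 104.  18.]
brdLeft [558. 168.  18.]
brdR [ 504. -160.   18.]
calib [ 436. -310.    0.]
tape [ 654. -315.    0.]
spare [350. 307.   0.]
mouse? [629. 291.  20.]
(array([520.53468271, -88.88959274,  75.82698714]), [np.float64(0.144871157779867), np.float64(0.1448711577800159)]) [-176.12722569  774.61085895  643.4037492 ] [467.13155487 867.0464946  762.93129332]
[[ 0.893  0.449 -0.001]
 [ 0.449 -0.893  0.001]
 [-0.    -0.002 -1.   ]]
```

View pics/c1.png

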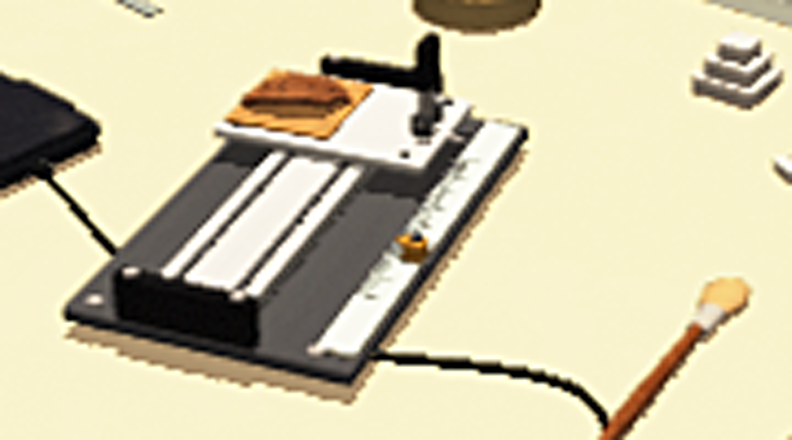

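The crop shows the black paddle at (428,60) and the brass clip at (412,248). The board corners are at (70,318), (350,383) and (525,130). The black bar beside the handle is the end block.

Run:
```python
from h import *
S=cam('scene')
f=lambda u,v,z:plane(S,(240+u/4.4,215+v/4.4),z)
a,b,c=f(70,318,18),f(350,383,18),f(525,130,18)
print(a,b,c,(a+c)/2); print(np.arctan2(*(c-b)[[0,1]]*[1,-1]), np.arctan2(*(a-b)[[1,0]]),np.linalg.norm(a-b),np.linalg.norm(c-b))
print("idx",f(412,248,32),"grip",f(428,60,85))
s=sensors.read_state(); M=R.from_euler('xyz',s['tool_rot']).as_matrix()
print(M.T@(np.array([440,-60,260])-s['eef_pos']))
```

```text
[560.76376513 166.17779889  18.        ] [403.57367846 116.94457469  18.        ] [ 493.2754289  -156.94582053   18.        ] [527.01959701   4.61598918  18.        ]
0.31650012426064933 0.303529931702701 164.71986435604464 288.2054000573097
idx [446.63791703  13.01609168  32.        ] grip [518.65902718 -91.89238009  85.        ]
[ 366.15104062 -398.31066681  -28.87635956]
```

The rows are not in the units I measure in: shifts go in shares of 750 mm and turns go in shares of 2 rad. I convert before sending: -36 mm / 750 = -0.048, -33 mm / 750 = -0.044, 0.04 rad / 2 = 0.02.

{"api": "drive_effector", "payload": {
  "motion": {"dx":[0.02, 0.04, 0.044, 0.044, 0.044, 0.044, 0.044, 0.044, 0.044, 0.044, 0.044, 0.0293], "dy":[-0.0227, -0.044, -0.048, -0.048, -0.048, -0.048, -0.048, -0.048, -0.048, -0.048, -0.048, -0.032], "dz":[-0.02, -0.02, 0, 0, 0, 0, 0, 0, 0, 0, 0, 0], "drx":[0, 0, 0, 0, 0, 0, 0, 0, 0, 0, 0, 0], "dry":[0, 0, 0, 0, 0, 0, 0, 0, 0, 0, 0, 0], "drz":[0, 0, 0, 0, 0, 0, 0, 0.02, 0.02, 0.02, 0.02, 0], "aperture":[85, 85, 85, 85, 85, 85, 85, 85, 85, 85, 85, 85]}
}}

```text
clock: 1.3
eef_pos: [455.1, -63.4, 261.3]
tool_rot: [-3.141, -0.001, 0.309]
force: [-0.3, -0.6, 0.3]
width: 84.8
gripper_force: 0.0
```

{"api": "drive_effector", "payload": {
  "motion": {"dx":[0, 0], "dy":[0, 0], "dz":[0, 0], "drx":[0, 0], "dry":[0, 0], "drz":[0, 0], "aperture":[85, 85]}
}}

```text
clock: 1.5
eef_pos: [454.2, -66.8, 261.0]
tool_rot: [-3.142, 0.001, 0.308]
force: [-1.0, 0.0, -0.5]
width: 85.4
gripper_force: 0.0
```

Run:
```python
from h import *
import json
s=sensors.read_state(); cv2.imwrite('pics/w1.png',optics.get_image('wrist'))
json.dump({k:list(map(float,s[k])) for k in('eef_pos','tool_rot')},open('w1.json','w')); print(s['eef_pos'],s['tool_rot'])
```

```text
[454.21782272 -66.77775451 261.0243393 ] [-3.14154027e+00  9.17921262e-04  3.07798092e-01]
```

View pics/w1.png

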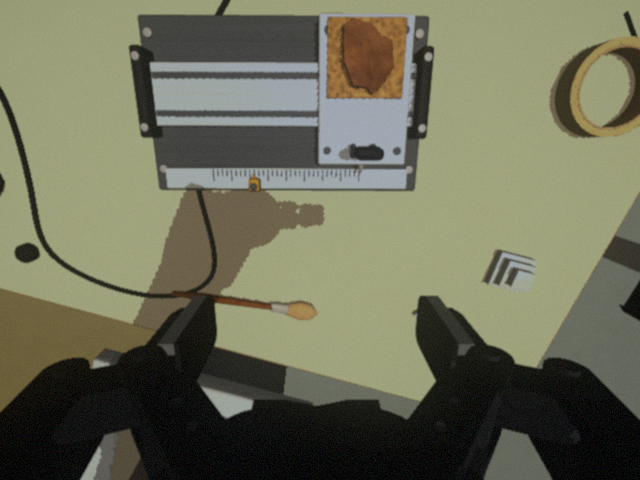

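The wrist view shows the stage square to the tool. The pad and sherd are at (367,57), the handle paddle at (368,153), the pointer tip near (361,168) and the clip at (254,184). Image left is board +y. Next I'll zoom in and take a second wrist position.

In the tool's units: 30 mm / 750 = 0.04, 20 mm / 750 = 0.0267.

{"api": "drive_effector", "payload": {
  "motion": {"dx":[0.02, 0.02, 0, 0, 0, 0, 0], "dy":[0, 0, 0, 0, 0, 0, 0], "dz":[0.0267, 0.04, 0.04, 0.0267, 0, 0, 0], "drx":[0, 0, 0, 0, 0, 0, 0], "dry":[0, 0, 0, 0, 0, 0, 0], "drz":[0, 0, 0, 0, 0, 0, 0], "aperture":[85, 85, 85, 85, 85, 85, 85]}
}}

```text
clock: 2.25
eef_pos: [483.7, -59.1, 162.5]
tool_rot: [3.141, -0.002, 0.304]
force: [-0.9, -0.5, 0.3]
width: 85.1
gripper_force: 0.0
```

Run:
```python
from h import *
import json
s=sensors.read_state(); i2=optics.get_image('wrist'); cv2.imwrite('pics/w2.png',i2)
json.dump({k:list(map(float,s[k])) for k in('eef_pos','tool_rot')},open('w2.json','w')); print(s['eef_pos'],s['tool_rot'])
i1=cv2.imread('pics/w1.png')
W=[cam('wrist',json.load(open(f'w{k}.json'))) for k in(1,2)]
# predicted region of same crop in view 2
q=[proj(W[1],plane(W[0],p,36)) for p in((240,140),(400,195))]; print(q)
a=cv2.resize(i1[135:200,230:400],None,fx=4.5,fy=4.5,interpolation=2)
(x0,y0),(x1,y1)=[np.int32(v) for v in q]; y0-=25
print(x0,y0)
b=i2[max(y0,0):y1+10,max(x0-10,0):x1+10]; k=765/b.shape[1]; print(k,a.shape,b.shape)
b=cv2.resize(b,(765,int(b.shape[0]*k)),interpolation=2)
cv2.imwrite('pics/c2.png',np.vstack([a,b]))
```

```text
[483.73576214 -59.0726106  162.50820639] [ 3.14051093e+00 -1.95155579e-03  3.04324875e-01]
[array([213.56673116, 182.84105588]), array([423.4421409 , 251.18980107])]
213 157
3.3260869565217392 (292, 765, 3) (104, 230, 3)
```

View pics/c2.png

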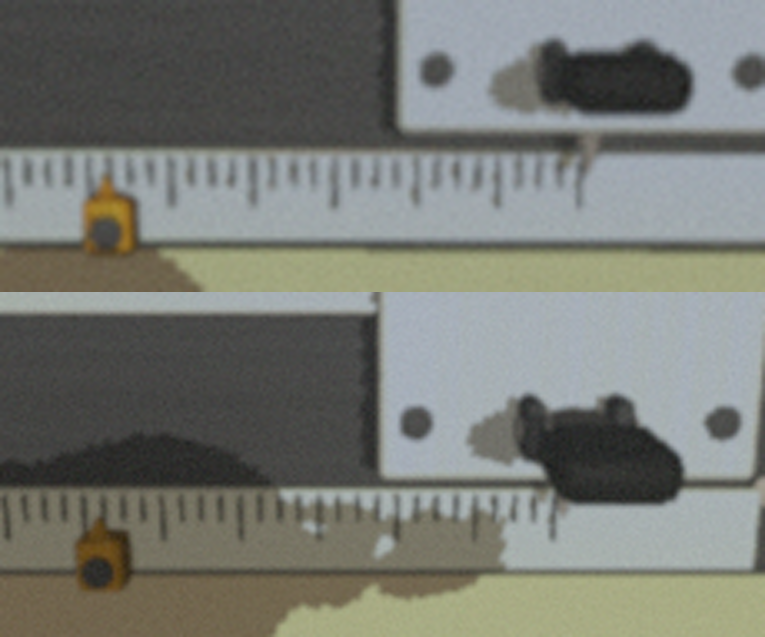

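The upper crop (view 1) shows the clip tip at (107,178), the pointer tip at (590,150) and the bolts at (436,70) and (750,70). The lower crop (view 2) shows the clip tip at (98,520), the bolts at (416,423) and (722,423), and the paddle top at about (625,485).

Run:
```python
from h import *
import json
W=[cam('wrist',json.load(open(f'w{k}.json'))) for k in(1,2)]
a=lambda u,v:(W[0],(230+u/4.5,135+v/4.5)); b=lambda u,v:(W[1],(203+u/3.326,157+(v-292)/3.326))
P={}
for n,p,q,z in(("tip",(107,178),(98,520),36),("boltL",(436,70),(416,423),40),("boltR",(750,70),(722,423),40),("paddle",(635,85),(622,485),101)):
    X,e=tri(a(*p),b(*q)); print(n,X.round(1),np.round(e,1),plane(*a(*p),z).round(1),plane(*b(*q),z).round(1)); P[n]=plane(*a(*p),z); P[n+'2']=plane(*b(*q),z)
ptr=plane(*a(590,150),36); print(ptr.round(1))
w=[(160,190),(414,190),(139,15),(429,15)]; c=[plane(W[0],p,18) for p in w]
for i,j in((0,1),(2,3)): d=c[i]-c[j]; print("yaw",np.arctan2(-d[0],d[1]),np.linalg.norm(d))
yaw=0.306; ax=np.array([np.cos(yaw),np.sin(yaw),0]); ay=np.array([-np.sin(yaw),np.cos(yaw),0])
for k in('','2'):
    m=(P['boltL'+k]+P['boltR'+k])/2; d=P['boltL'+k]-P['boltR'+k]; print("mid",m,"yaw",np.arctan2(-d[0],d[1])); print("travel",(P['tip'+k]-m)@ay, (P['paddle'+k]-m)@ay,(P['paddle'+k]-m)@ax)
print("ptr travel",(P['tip']-ptr)@ay)
print(np.mean(c,0))
m=np.mean(c,0); print([((P['boltL']+P['boltR'])/2-m)@v for v in(ax,ay)])
s=sensors.read_state(); M=R.from_euler('xyz',s['tool_rot']).as_matrix()
mid=(P['boltL2']+P['boltR2'])/2
print("paddle in tool",M.T@(P['paddle2']-s['eef_pos']),"mid",M.T@(mid-s['eef_pos']))
```

```text
tip [464.8   7.4  32.2] [0.2 0.2] [465.4   6.7  36. ] [466.1   7.   36. ]
boltL [512.5 -59.4  39.5] [0.1 0.1] [512.5 -59.4  40. ] [512.6 -59.3  40. ]
boltR [ 534.2 -127.7   40.7] [0.1 0.1] [ 534.3 -128.    40. ] [ 534.1 -127.9   40. ]
paddle [522.9 -92.9 104.9] [0.4 0.4] [523.2 -93.9 101. ] [522.1 -93.7 101. ]
[506.1 -99.8  36. ]
yaw 0.3077570827083012 286.6559576627725
yaw 0.3082052217734875 285.46235266228683
mid [523.42270697 -93.70187946  40.        ] yaw 0.3078691888659261
travel 113.20973053671081 -0.12466959589103377 -0.3174809957992164
mid [523.31371055 -93.59739484  40.        ] yaw 0.30407214478435063
travel 113.18413735531885 0.306204774946507 -1.2090164747601444
ptr travel 113.76215548590433
[539.66161313  -5.41474155  18.        ]
[np.float64(-42.080771093766806), np.float64(-79.29394363290596)]
paddle in tool [25.84623902 44.6358809  61.70448916] mid [ 26.91361542  44.87270002 122.70744079]
```

The measurements agree: the board yaw is about 0.306 and the handle is at (523,−93.7). The clip is about 113.3 mm further along board +y. Now I'll grip the paddle across the rail.

In the tool's units: 30 mm / 750 = 0.04, 25 mm / 750 = 0.0333.

{"api": "drive_effector", "payload": {
  "motion": {"dx":[0.016, 0.0187, 0, 0, 0, 0, 0, 0], "dy":[0.0267, 0.0333, 0, 0, 0, 0, 0, 0], "dz":[0, 0.0133, 0.04, 0.04, 0.032, 0, 0, 0], "drx":[0, 0, 0, 0, 0, 0, 0, 0], "dry":[0, 0, 0, 0, 0, 0, 0, 0], "drz":[0, 0, 0, 0, 0, 0, 0, 0], "aperture":[85, 85, 85, 85, 85, 85, 85, 85]}
}}

```text
clock: 3.1
eef_pos: [522.7, -93.5, 69.0]
tool_rot: [3.14, -0.003, 0.306]
force: [-0.4, -0.1, 0.7]
width: 84.9
gripper_force: 0.0
```

{"api": "drive_effector", "payload": {
  "motion": {"dx":[0, 0, 0, 0, 0, 0, 0, 0], "dy":[0, 0, 0, 0, 0, 0, 0, 0], "dz":[0, 0, 0, 0, 0, 0, 0, 0], "drx":[0, 0, 0, 0, 0, 0, 0, 0], "dry":[0, 0, 0, 0, 0, 0, 0, 0], "drz":[0, 0, 0, 0, 0, 0, 0, 0], "aperture":[40, 40, 30, 22, 20, 20, 20, 20]}
}}

```text
clock: 3.9
eef_pos: [521.7, -93.5, 67.8]
tool_rot: [3.141, -0.001, 0.306]
force: [-0.4, -0.3, 6.0]
width: 22.9
gripper_force: 58.7
```

Run:
```python
from h import *
import json
s=sensors.read_state(); cv2.imwrite('pics/w3.png',optics.get_image('wrist'))
json.dump({k:list(map(float,s[k])) for k in('eef_pos','tool_rot')},open('w3.json','w')); print(s['eef_pos'],s['width'],s['gripper_force'],s['force'])
C=cam('wrist'); print(proj(C,[523.4,-93.7,101]),proj(C,[512.6,-59.4,40]),proj(C,[534.1,-127.9,40]),proj(C,[465,7.4,32]))
```

```text
[521.66519323 -93.52795662  67.79140241] 22.901234075459428 58.72399985790253 [-0.36366497 -0.33571859  6.02988168]
[320.57500344 337.75108391] [251.84048424 273.62485078] [385.61995245 273.73646902] [121.93421152 308.93497683]
```

View pics/w3.png

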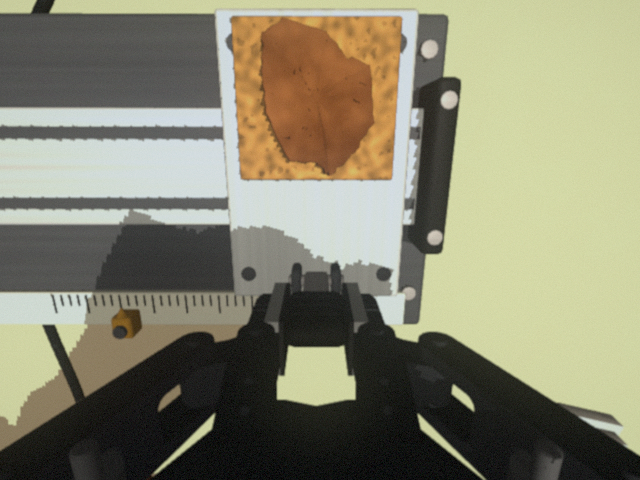

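The paddle is held between the fingers at (317,325), the sherd is on its pad, and the clip is free at (122,325). Now I'll slide 105 mm and re-measure.

In the tool's units: -12 mm / 750 = -0.016, -11 mm / 750 = -0.0147.

{"api": "drive_effector", "payload": {
  "motion": {"dx":[0, 0, 0, 0, 0, 0, 0, 0, 0, 0, 0, 0], "dy":[-0.004, -0.0093, -0.0147, -0.016, -0.016, -0.016, -0.016, -0.016, -0.016, -0.0107, -0.0053, 0], "dz":[0, 0, 0, 0, 0, 0, 0, 0, 0, 0, 0, 0], "drx":[0, 0, 0, 0, 0, 0, 0, 0, 0, 0, 0, 0], "dry":[0, 0, 0, 0, 0, 0, 0, 0, 0, 0, 0, 0], "drz":[0, 0, 0, 0, 0, 0, 0, 0, 0, 0, 0, 0], "aperture":[20, 20, 20, 20, 20, 20, 20, 20, 20, 20, 20, 20]}
}}

```text
clock: 5.15
eef_pos: [490.0, 7.4, 67.8]
tool_rot: [3.141, -0.001, 0.306]
force: [0.3, -1.0, 5.8]
width: 22.8
gripper_force: 59.1
```

{"api": "drive_effector", "payload": {
  "motion": {"dx":[0, 0], "dy":[0, 0], "dz":[0, 0], "drx":[0, 0], "dry":[0, 0], "drz":[0, 0], "aperture":[20, 20]}
}}

```text
clock: 5.35
eef_pos: [490.0, 7.4, 67.8]
tool_rot: [-3.142, -0.001, 0.306]
force: [-0.2, -1.2, 6.5]
width: 22.9
gripper_force: 59.1
```

Run:
```python
from h import *
import json
s=sensors.read_state(); i=optics.get_image('wrist'); cv2.imwrite('pics/w4.png',i)
json.dump({k:list(map(float,s[k])) for k in('eef_pos','tool_rot')},open('w4.json','w')); print(s['eef_pos'],s['width'],s['gripper_force'],s['force'])
C=cam('wrist'); ay=np.array([-np.sin(.307),np.cos(.307),0]); print((s['eef_pos']-[521.7,-93.5,67.8])@ay, proj(C,[465,7.4,32]))
cv2.imwrite('pics/c4.png',cv2.resize(i[240:380,200:440],None,fx=3.3,fy=3.3,interpolation=2))
```

```text
[490.03357502   7.38940148  67.75253393] 22.943788369415337 59.11396265029907 [-0.16235511 -1.21980223  6.47447574]
105.74186501994693 [304.32828753 309.14324314]
```

View pics/c4.png

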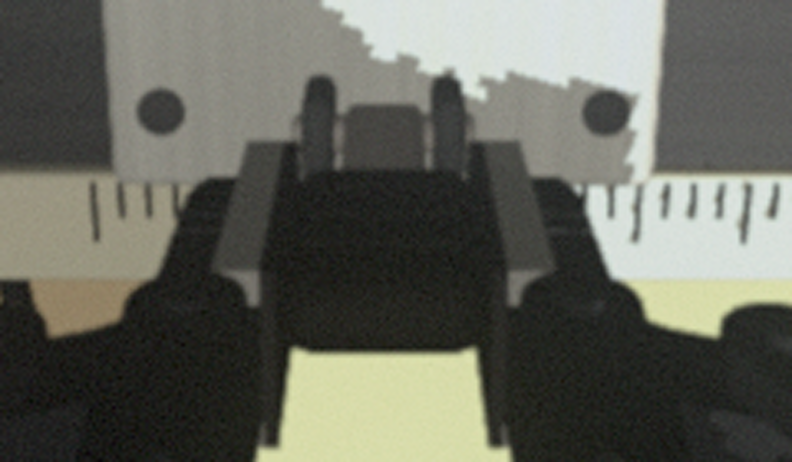

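The crop shows the carriage bolts at (160,110) and (606,110). The clip is hidden by the fingers.

Run:
```python
from h import *
C=cam('wrist'); ay=np.array([-np.sin(.307),np.cos(.307),0])
m=sum(plane(C,(200+u/3.3,240+110/3.3),40) for u in(160,606))/2
print(m,(np.array([465,7.2,0])-m)@ay)
```

```text
[491.50670512   8.65074321  40.        ] 6.627420447169033
```

In the tool's units: -4 mm / 750 = -0.0053, -3 mm / 750 = -0.004.

{"api": "drive_effector", "payload": {
  "motion": {"dx":[0, 0, 0, 0, 0], "dy":[-0.004, -0.0053, 0, 0, 0], "dz":[0, 0, 0, 0, 0], "drx":[0, 0, 0, 0, 0], "dry":[0, 0, 0, 0, 0], "drz":[0, 0, 0, 0, 0], "aperture":[20, 20, 20, 20, 20]}
}}

```text
clock: 5.9
eef_pos: [488.2, 13.5, 67.8]
tool_rot: [3.141, -0.001, 0.305]
force: [0.6, -2.0, 7.2]
width: 23.1
gripper_force: 59.1
```

{"api": "drive_effector", "payload": {
  "motion": {"dx":[0, 0, 0, 0, 0, 0, -0.0267, -0.0267, 0, 0, 0, 0], "dy":[0, 0, 0, 0, 0, 0, 0, 0, 0, 0, 0, 0], "dz":[0, 0, 0, 0, -0.0267, -0.0533, -0.0533, -0.0267, 0, 0, 0, 0], "drx":[0, 0, 0, 0, 0, 0, 0, 0, 0, 0, 0, 0], "dry":[0, 0, 0, 0, 0, 0, 0, 0, 0, 0, 0, 0], "drz":[0, 0, 0, 0, 0, 0, 0, 0, 0, 0, 0, 0], "aperture":[40, 50, 60, 60, 60, 60, 60, 60, 60, 0, 0, 0]}
}}

```text
clock: 7.1
eef_pos: [449.6, 1.8, 186.2]
tool_rot: [-3.141, 0.002, 0.306]
force: [0.3, 0.4, 0.4]
width: 16.9
gripper_force: 0.0
```

Run:
```python
from h import *
import json
s=sensors.read_state(); i=optics.get_image('wrist'); cv2.imwrite('pics/w5.png',i)
json.dump({k:list(map(float,s[k])) for k in('eef_pos','tool_rot')},open('w5.json','w')); print(s['eef_pos'],s['width'])
C=cam('wrist'); u,v=np.int32(proj(C,[483,14,50])); print(u,v)
x0,y0=max(u-90,0),max(v-70,0); print(x0,y0)
cv2.imwrite('pics/c5.png',cv2.resize(i[y0:y0+135,x0:x0+180],None,fx=4.4,fy=4.4,interpolation=2))
```

```text
[449.62162696   1.81755974 186.20932986] 16.86423702094097
314 182
224 112
```

View pics/c5.png

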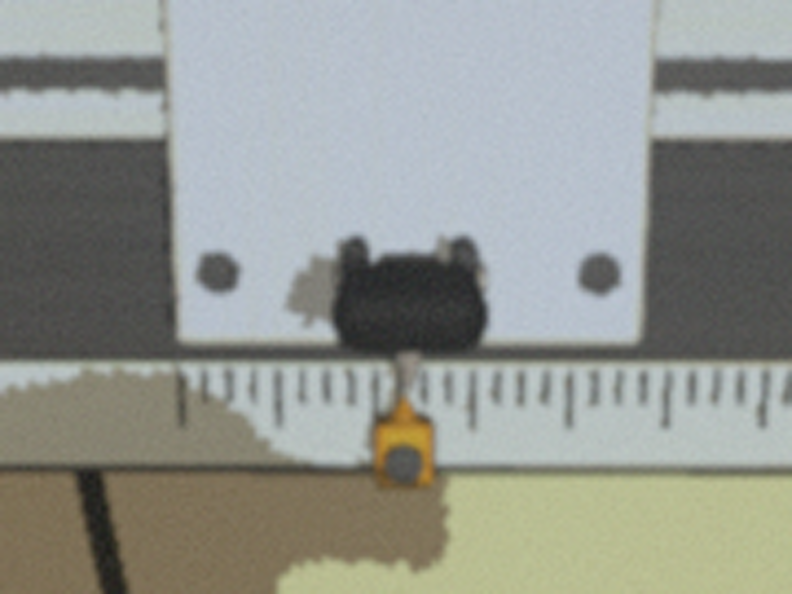

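The crop shows the pointer (408,380) within about 1 mm of the clip tip (403,405), with the handle upright. Next, shut fingers go behind the paddle.

In the tool's units: 36 mm / 750 = 0.048, 30 mm / 750 = 0.04.

{"api": "drive_effector", "payload": {
  "motion": {"dx":[0.02, 0.04, 0.0373, 0, 0, 0, 0, 0, 0, 0], "dy":[0, 0, 0, 0, 0, 0, 0, 0, 0, 0], "dz":[0, 0, 0, 0.0133, 0.04, 0.048, 0.0267, 0.0133, 0, 0], "drx":[0, 0, 0, 0, 0, 0, 0, 0, 0, 0], "dry":[0, 0, 0, 0, 0, 0, 0, 0, 0, 0], "drz":[0, 0, 0, 0, 0, 0, 0, 0, 0, 0], "aperture":[0, 0, 0, 0, 0, 0, 0, 0, 0, 0]}
}}

```text
clock: 8.15
eef_pos: [519.4, 23.4, 81.6]
tool_rot: [3.141, -0.0, 0.306]
force: [-0.2, 0.8, -0.2]
width: -0.3
gripper_force: 0.0
```

Run:
```python
from h import *
s=sensors.read_state(); M=R.from_euler('xyz',s['tool_rot']).as_matrix()
print(s['eef_pos'],M.T@(np.array([488.9,14.7,85])-s['eef_pos']),s['width'])
```

```text
[519.3769378   23.44176601  81.61917227] [-31.69364829  -0.83661892  -3.39189234] -0.29772289755177234
```

In the tool's units: -7 mm / 750 = -0.0093, -6 mm / 750 = -0.008.

{"api": "drive_effector", "payload": {
  "motion": {"dx":[-0.008, -0.0093, -0.0067, -0.0067, -0.0067, -0.0067, -0.0067, -0.0067, 0, 0], "dy":[0, 0, 0, 0, 0, 0, 0, 0, 0, 0], "dz":[0, 0, 0, 0, 0, 0, 0, 0, 0, 0], "drx":[0, 0, 0, 0, 0, 0, 0, 0, 0, 0], "dry":[0, 0, 0, 0, 0, 0, 0, 0, 0, 0], "drz":[0, 0, 0, 0, 0, 0, 0, 0, 0, 0], "aperture":[0, 0, 0, 0, 0, 0, 0, 0, 0, 0]}
}}

```text
clock: 9.15
eef_pos: [477.5, 10.4, 81.2]
tool_rot: [-3.141, 0.001, 0.306]
force: [0.1, 0.0, 0.5]
width: -0.0
gripper_force: 0.0
```

In the tool's units: -6 mm / 750 = -0.008, -5 mm / 750 = -0.0067.

{"api": "drive_effector", "payload": {
  "motion": {"dx":[-0.008, -0.0067, -0.0067, -0.0053, -0.0027, -0.0027, 0, 0, 0, 0], "dy":[0, 0, 0, 0, 0, 0, 0, 0, 0, 0], "dz":[0.0027, 0.004, 0.004, 0.004, 0.004, 0.004, 0.004, 0.0027, 0, 0], "drx":[0, 0, 0, 0, 0, 0, 0, 0, 0, 0], "dry":[0, 0, 0, 0, 0, 0, 0, 0, 0, 0], "drz":[0, 0, 0, 0, 0, 0, 0, 0, 0, 0], "aperture":[0, 0, 0, 0, 0, 0, 0, 0, 0, 0]}
}}

```text
clock: 10.15
eef_pos: [455.3, 3.4, 59.2]
tool_rot: [-3.142, 0.0, 0.306]
force: [-0.1, -0.2, 0.3]
width: -0.3
gripper_force: 0.0
```

Now I'll lift straight up, draw back and look.

In the tool's units: -40 mm / 750 = -0.0533, -30 mm / 750 = -0.04.

{"api": "drive_effector", "payload": {
  "motion": {"dx":[0, 0, 0, -0.02, -0.02, 0, 0, 0], "dy":[0, 0, 0, 0, 0, 0, 0, 0], "dz":[-0.0107, -0.04, -0.0533, -0.0533, -0.0133, 0, 0, 0], "drx":[0, 0, 0, 0, 0, 0, 0, 0], "dry":[0, 0, 0, 0, 0, 0, 0, 0], "drz":[0, 0, 0, 0, 0, 0, 0, 0], "aperture":[0, 0, 0, 0, 0, 0, 0, 0]}
}}

```text
clock: 10.95
eef_pos: [427.0, -5.5, 186.7]
tool_rot: [-3.141, 0.0, 0.306]
force: [0.1, -0.0, -0.4]
width: -0.3
gripper_force: 0.0
```

Run:
```python
from h import *
s=sensors.read_state(); i=optics.get_image('wrist'); cv2.imwrite('pics/w6.png',i)
C=cam('wrist'); u,v=np.int32(proj(C,[483,14,50])); x0,y0=max(u-110,0),max(v-120,0); print(x0,y0,i[y0:y0+180,x0:x0+220].shape)
cv2.imwrite('pics/c6.png',cv2.resize(i[y0:y0+180,x0:x0+220],None,fx=3.3,fy=3.3,interpolation=2))
```

```text
204 32 (180, 220, 3)
```

View pics/c6.png

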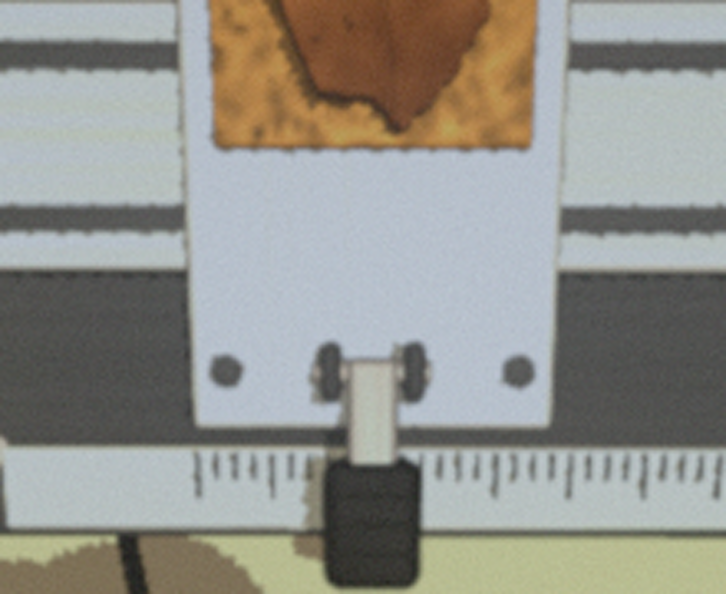

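The handle is folded forward (paddle at (372,525), bolts at (226,371) and (519,371)), and the sherd is on its pad. I'll check the fold angle and the alignment numerically.

Run:
```python
from h import *
C=cam('wrist'); ay=np.array([-np.sin(.307),np.cos(.307),0]); ax=np.array([np.cos(.307),np.sin(.307),0])
f=lambda u,v,z:plane(C,(204+u/3.3,32+v/3.3),z)
m=(f(226,371,40)+f(519,371,40))/2; print("remaining",(np.array([465,7.2,0])-m)@ay)
h=m.copy();h[2]=49
for t in(0.9,1.1,1.25,1.35,1.45,1.5):
    o=[]
    for r,n in((52,-5.5),(52,5.5),(20,5.5)):
        X=h-ax*(r*np.sin(t)-n*np.cos(t))+np.array([0,0,r*np.cos(t)+n*np.sin(t)]); q=proj(C,X); o.append(((q-[204,32])*3.3).round())
    print(t,*o)
```

```text
remaining 0.5583684911750126
0.9 [373. 577.] [373. 554.] [373. 429.]
1.1 [373. 588.] [373. 576.] [373. 442.]
1.25 [373. 591.] [373. 586.] [373. 450.]
1.35 [373. 590.] [373. 590.] [373. 453.]
1.45 [373. 587.] [373. 591.] [373. 456.]
1.5 [373. 585.] [373. 591.] [373. 458.]
```

The carriage is 0.6 mm off level. The paddle's near edge (row 462) and the finger height reached (59 mm) both put the fold at about 1.45 rad. I'm handing in.

```bash
python3 -c "
from cell import ctrl, optics, sensors
print(ctrl.finish_job())"
```

```text
the job is handed in; nothing more can be done
None
```

I handed the job in at about 11 s, with no verdict returned: by my last wrist-camera measurement the pointer is about 0.6 mm from level with the clip, the handle is folded to about 1.45 rad, the sherd is on its pad, and no contact with the clip or the other things was planned or seen.

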